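Index the welding turntable to its marked line and lock it

ROBOT

A 7-joint arm with a two-finger parallel gripper is mounted at the origin on the work surface. World frame = base frame: x ahead of the robot, y to its left, z up, the work surface at z = 0. Lengths are in m, angles in rad, forces in N, time in s.
With the tool pointing down it reaches from about 0.4 to 0.85 m from the base axis. Payload 10.4 kg.
Tool frame: the origin (TCP) lies at the very end of the fingers, on their centre line; the grasp point (between the pads) lies 19 mm behind it; z points along the fingers, y is the direction in which the jaws open and shut (so a half turn about z gives the same grasp; the last joint's range is limited). The gripper opens to 87 mm and grips with 3 to 60 N. Pads are 19 mm wide; open, the fingers measure 117 mm over their backs; the gripper's body (75 mm by 190 mm) begins 51 mm behind the grasp point.
Start: joints at [-1.299, 0.332, -0.065, 1.46, 0.022, 1.35, -0.088], TCP at [0.182, 0.598, 0.223] pointing down, gripper open.
Joint ranges: [-2.6, 2.6], [-0.5, 2.12], [-1.47, 1.34], [0.16, 2.42], [-1.27, 4.41], [0.06, 2.06], [-2.6, 2.6]. Speed limits (rad/s): [2.22, 2.22, 2.79, 2.79, 3.14, 3.14, 3.14].

INTERFACE

Orientations are given as a unit quaternion [x, y, z, w].
In Python, from bench import r, eyes, job gives the robot as it stands. The module is installed in compiled form; this text tells all that it offers.
- The arm moves only by the tool play_rows, never from a script. Its argument "motion" is a list of rows, each a list of 7 numbers: the shift along the tool's x, y, z as a fraction of full scale, then the turn, a rotation vector about the tool's x, y, z as a fraction of full scale, then the opening in per cent of the stroke, from 0 (shut) to 100 (fully open). A call has 1 to 5 rows; each row is the pose to reach, as a shift and turn from the pose commanded when the call began, along the tool's axes at that moment; what a row does not reach only later rows make up. Full scale, the value 1, is 0.2 m for a shift and 90 degrees for a turn. A row lasts 1/8 s, in which the tool goes at most 62.5 mm and 10.7 degrees, less where a joint would pass 70% of its speed; a pose out of reach is approached as far as the arm can. A call with a number of a shift or a turn outside -1 to 1 is refused whole. A call with a gripper value outside its range is refused whole. The fingers move at their own pace and stop on an object; "squeeze" is the grip in N (left out, the last holds). Time passes only in rows, so rows that repeat a pose let the fingers close. It gives the time, the measured TCP pose, the force and the opening at its end, in the units of the state.
- r.read_state(): the state, without advancing time (a new reading comes with each control period).
- eyes.camera(name): name is "scene" or "side" or "wrist"; returns a dict with "image" (420x560x3 uint8, red, green, blue), "mtx" (3x3 intrinsics, pixels), "R" (3x3) and "t" (3): a world point X has camera coordinates R X + t. Camera axes: x right, y down, z forward; pixel columns grow to the right and rows downward; lengths in m; the calibration is good to about 2 mm. The wrist camera is an equidistant fisheye: a pixel r from the principal point sees the ray r / f radians off the axis. A picture is of the moment at which its call begins. There is no depth.
- job.close_job(): hands the job in, once; it reports no verdict.
Trained networks look in a picture, given as the dict that the camera call returned (one of the last four; its "shot" number tells which), for a name from the list of things; names that differ only in an ending like _2 or _b are one class to them, and where a whole thing is asked for, a point or a joint stands for the part that bears it (a point fixed in the world has none). Each returns a list of dicts, best first, with "p" (0 to 1); they miss things now and then, are a little off and sometimes report something else, mostly with a low value. They report only what shows in the picture. A call takes as long as a camera call.
- eyes.regions_of(picture, label): "region" (420x560 bool, what is visible of it) and "xy" ([column, row] in pixels, amid what is visible of it).
- eyes.landmark_of(picture, label): "xy" ([column, row] in pixels: a listed point, or the origin of a listed thing).
The state is a dict: "time": time; "joint_positions": joint angles; "joint_vel": joint speeds; "joint_torque": joint torques, N m; "ee_pos": TCP position; "eef_rot": TCP orientation; "ft_force": force on the tool from outside, world axes, zero at the start; "torque": the same for the moment, N m; "width": finger opening in m.
Only numpy, scipy, OpenCV 4.12 (cv2) and the standard library are available. Lean on these libraries where they do the work, as an engineer would, in place of code of your own. Each camera call takes 0.05 s, during which the arm holds its last target. There are 200 camera calls.

TASK

With the fingertips, push the upright post on the round steel turntable so that the turntable turns until its index line meets the long line on the scale collar around it. Then push the lock lever beside the turntable fully over to its stop, towards the turntable, leaving the index on the line. Only push: do not grip either post, and leave everything else where it is.

Things in the scene. Friction and masses are not known exactly. Their poses are not given: they have to be found in the camera images.
- dial: The turntable: a horizontal steel disc 160 mm across that turns about a vertical axis, stiffly, and stays where it is left. Origin on the axis at its underside, 50 mm above the table; its top is at 57 mm. Its x axis points along the index line, z up. A copper workpiece fixed in its middle (56 mm across at the foot, 28 mm stub) rises 28 mm above it.
- index_mark (a point): Outer end of the index line, at the disc's rim (80 mm from the axis) on its top. The index is the single dark radial line on the disc, 38 mm long and 3.5 mm wide.
- drive_post (a point): Middle (half-way up) of the upright round post on the disc: 14 mm diameter, 32 mm tall, top 89 mm above the table, 60 mm from the axis, on the side opposite the index line. Pushing it sideways along its circle (about 1.5 N) turns the disc, either way, up to 2.9 rad from where the index points along the base's x axis.
- target_line (a point): Inner end of the long line on the aluminium scale collar round the disc, 80 mm from the axis, 52 mm above the table: the only line across the collar's whole width (23 mm long); the others are 7 mm long, at its outer edge, 15 degrees apart. The collar (208 mm across, top at 51 mm) stays as it is. Aligned, index_mark and target_line coincide seen from above.
- lock_pivot (a point): Point on the vertical axis of the lock lever, on the base beside the turntable, at half the height of the lever's post (71 mm above the table).
- lock_post (a point): Middle of the upright round post at the free end of the lock lever: 14 mm diameter, top 87 mm above the table, bottom 45 mm, 70 mm from the lever's pivot. The lever is a flat bar 14 mm wide, 46 to 56 mm above the table.
- lock (a joint): Angle of the lock lever about its vertical pivot, rad: starts near 0 (open), 1.05 is fully over at its stop. It grows as the post swings counter-clockwise seen from above, towards the turntable. Stiff (about 1.3 N at the post), stays where it is left.
- base: The fixed grey base plate of the turntable, 230 x 390 mm, 20 mm thick; the origin is on the table under it, x is across its short side away from the robot, y along its long side. The turntable axis is at (0, -45) mm and the lever's pivot at (50, 140) mm in this frame. The plate reaches from y = -185 to 205 mm.
- coupon_a: Bystander: flat steel plate 90 x 50 x 5 mm lying by the base.
- coupon_b: Bystander: flat dark steel plate 80 x 60 x 4 mm lying by the base.
- nozzle: Bystander: copper nozzle standing upright on the base plate, 20 mm diameter, 40 mm tall. Origin under it.
- square: Bystander: L-shaped red magnetic square, legs 80 and 78 mm, 16 mm high.
- wrench: Bystander: wrench 170 mm long, lying on the table.
- tin: Bystander: open steel cup, 70 mm across, 60 mm tall. Origin under it.
- jar: Bystander: jar, 60 mm across, 90 mm tall. Origin under it.

How it is judged:
By the outcome, as a careful person would: the job done as asked, in the order asked, and still so for the second after the job is handed in, with the robot touching nothing.
It also fails if it takes over 54 s, if anything falls off the work surface, if the arm or the gripper's body presses on something with over 40 N, if the wrist force passes 120 N, or if a joint passes its speed limit or range.

## Working session

There is one attempt and no reset: what is moved stays moved. The work goes in short steps, Python scripts to look and compute and a tool call to move; the robot and the scene stay as the last step left them, time stands still between calls to the robot, and variables do not carry over. Pictures are saved under pics/ and viewed, about 8 in all and at most 12, crops included, and the job is handed in when it is done.

Besides the shell and the picture viewer there is one more tool, called after "Request:" as a command line: name --pt "numbers of a row" for each row, then --argument value for the rest. play_rows: Moves the arm, as the interface text tells. Shift numbers are shares of 0.2 m and turn numbers shares of 90 degrees, none past 1 either way. Its arguments: {"type":"object","properties":{"motion":{"type":"array","items":{"type":"array","items":{"type":"number"}}},"squeeze":{"type":"number"}},"required":["motion"]}

```bash
mkdir -p pics; cat > h.py <<'E'
import numpy as np, cv2
from bench import r, eyes, job
from scipy.spatial.transform import Rotation as Ro
def ray(p,xy):
    R,t,K=map(np.array,(p["R"],p["t"],p["mtx"]))
    d=R.T@np.linalg.inv(K)@np.array([xy[0],xy[1],1.]); return -R.T@t,d
def at_z(p,xy,z):
    o,d=ray(p,xy); return o+d*(z-o[2])/d[2]
def save(p,n): cv2.imwrite(f"pics/{n}.png",p["image"][:,:,::-1])
Z=dict(dial=.05,index_mark=.057,drive_post=.073,target_line=.052,lock_pivot=.071,lock_post=.066,base=0,nozzle=.02,tin=0,jar=0)
E
python3 - <<'E'
from h import *
for n in("scene","side"):
    p=eyes.camera(n); save(p,n+"0")
    for k in Z:
        for L in eyes.landmark_of(p,k)[:2]: print(n,k,np.round(L["xy"],1),round(L["p"],2),np.round(at_z(p,L["xy"],Z[k]),4))
s=r.read_state(); print(s["ee_pos"],s["eef_rot"],s["width"],s["time"])
print(Ro.from_quat(s["eef_rot"]).as_matrix().round(3))
E
```

```text
scene dial [276.  222.8] 0.57 [ 0.5684 -0.0864  0.05  ]
scene dial [279. 189.] 0.24 [0.4901 0.0094 0.05  ]
scene index_mark [292.  201.5] 0.64 [ 0.5501 -0.0111  0.057 ]
scene index_mark [311.6 174. ] 0.3 [0.5138 0.1057 0.057 ]
scene drive_post [259.3 231. ] 0.8 [ 0.5773 -0.1494  0.073 ]
scene lock_pivot [335.2 180.7] 0.87 [0.5842 0.1093 0.071 ]
scene lock_pivot [101.8 286.2] 0.2 [ 0.468  -0.4623  0.071 ]
scene lock_post [312.9 172.1] 0.63 [0.5184 0.1043 0.066 ]
scene base [283.6 229.1] 0.97 [ 0.5599 -0.049   0.    ]
scene nozzle [278.  187.3] 0.49 [0.4582 0.0416 0.02  ]
scene tin [324.7 285.4] 0.97 [ 0.7388 -0.1183  0.    ]
scene jar [101.9 286.7] 0.73 [ 0.4055 -0.4406  0.    ]
side dial [286.6 210.3] 0.78 [ 0.5675 -0.0978  0.05  ]
side dial [287.1 237.7] 0.38 [ 0.5526 -0.0033  0.05  ]
side index_mark [287.7 232.4] 0.89 [ 0.5529 -0.0145  0.057 ]
side index_mark [292.8 260.6] 0.28 [0.529  0.0701 0.057 ]
side drive_post [285.8 191.7] 0.55 [ 0.5766 -0.1444  0.073 ]
side target_line [255.  216.9] 0.9 [ 0.6439 -0.0593  0.052 ]
side lock_pivot [262.9 262.4] 0.65 [0.5933 0.0964 0.071 ]
side lock_post [293.8 262.3] 0.91 [0.5254 0.0816 0.066 ]
side base [290.1 238.2] 0.58 [ 0.5503 -0.0467  0.    ]
side base [227.9 208.4] 0.29 [ 0.7385 -0.1304  0.    ]
side nozzle [321.5 261.2] 0.55 [0.4634 0.0323 0.02  ]
side tin [225.8 208.9] 0.75 [ 0.7438 -0.1276  0.    ]
side jar [345.7 157. ] 0.83 [ 0.4189 -0.4244  0.    ]
[0.18157652 0.59806868 0.22257449] [ 1.46879140e-01  9.89154444e-01  6.25833939e-05 -2.41368920e-05] 0.08715404745320707 1.1
[[-0.957  0.291 -0.   ]
 [ 0.291  0.957  0.   ]
 [ 0.     0.    -1.   ]]
```

```bash
python3 -c "
import cv2,numpy as np
a=cv2.imread('pics/scene0.png');b=cv2.imread('pics/side0.png')
cv2.imwrite('pics/both0.png',cv2.resize(np.vstack([a,b]),(0,0),fx=.71,fy=.71))"
```

```text
(no output)
```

View pics/scene0.png

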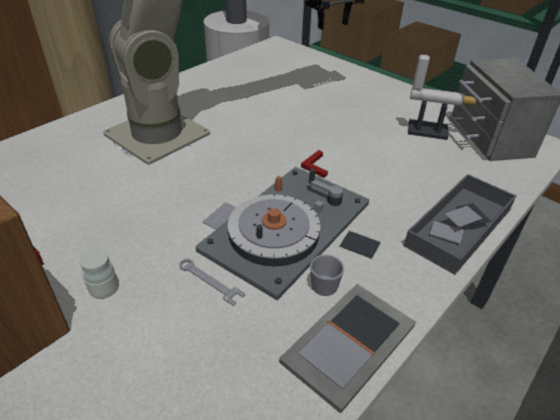

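View pics/side0.png

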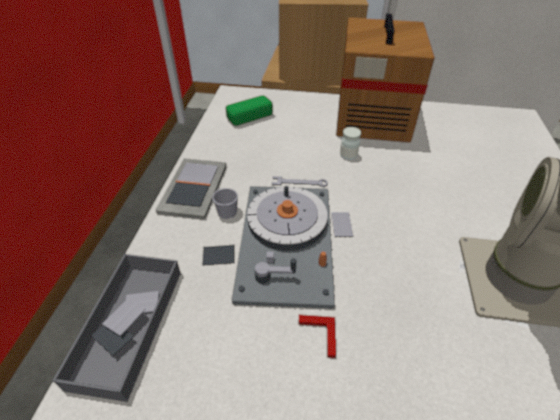

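The dial axis is near (0.567, -0.09), with the post at about -78°, the index at about 102° and the long line at about 23°. The dial therefore needs roughly -79° (clockwise). The lever post is near (0.52, 0.09). I'm moving above the dial now and closing the fingers on the way.

Request:
play_rows --pt "-0.26 -0.24 0 0 0 0 0" --pt "-0.52 -0.48 0 0 0 0 0" --pt "-0.78 -0.73 0 0 0 0 0" --pt "-0.78 -0.73 0 0 0 0 0" --squeeze 10

```text
time: 1.6
ee_pos: [0.2907, 0.4099, 0.223]
eef_rot: [0.149, 0.989, 0.0, 0.0]
ft_force: [-0.6, 0.5, -0.8]
width: 0.0553
```

Request:
play_rows --pt "-0.26 -0.24 0 0 0 0 0" --pt "-0.52 -0.48 0 0 0 0 0" --pt "-0.78 -0.73 0 0 0 0 0" --pt "-0.78 -0.73 0 0 0 0 0"

```text
time: 2.1
ee_pos: [0.3969, 0.2247, 0.2229]
eef_rot: [0.149, 0.989, 0.0, 0.0]
ft_force: [-0.8, 1.1, -0.4]
width: 0.0146
```

Request:
play_rows --pt "-0.26 -0.24 0 0 0 0 0" --pt "-0.52 -0.48 0 0 0 0 0" --pt "-0.78 -0.73 0 0 0 0 0" --pt "-0.78 -0.73 0 0 0 0 0"

```text
time: 2.6
ee_pos: [0.5033, 0.0392, 0.2229]
eef_rot: [0.149, 0.989, -0.0, 0.001]
ft_force: [0.2, 0.2, 0.7]
width: 0.0007
```

```bash
cat >> h.py <<'E'
def wray(p,xy):
    R,t,K=map(np.array,(p["R"],p["t"],p["mtx"]))
    v=np.array([(xy[0]-K[0,2])/K[0,0],(xy[1]-K[1,2])/K[1,1]]); a=np.hypot(*v)
    d=R.T@np.array([*(v/max(a,1e-9)*np.sin(a)),np.cos(a)]); return -R.T@t,d
def w_at(p,xy,z):
    o,d=wray(p,xy); return o+d*(z-o[2])/d[2]
def top(p,c,half=.125,z=.055,px=600):
    "rectified wrist view of plane z: up=+x world, left=+y world"
    R,t,K=map(np.array,(p["R"],p["t"],p["mtx"]))
    u,v=np.meshgrid(np.arange(px),np.arange(px)); s=2*half/px
    X=np.stack([c[0]+half-v*s,c[1]+half-u*s,np.full(u.shape,z)],-1)@R.T+t
    rho=np.hypot(X[...,0],X[...,1]); a=np.arctan2(rho,X[...,2])/np.maximum(rho,1e-9)
    return cv2.remap(p["image"],(K[0,0]*a*X[...,0]+K[0,2]).astype('f4'),(K[1,1]*a*X[...,1]+K[1,2]).astype('f4'),cv2.INTER_CUBIC)
E
python3 - <<'E'
from h import *
p=eyes.camera("wrist"); save(p,"w1")
for k in Z:
    for L in eyes.landmark_of(p,k)[:1]: print(k,np.round(L["xy"],1),round(L["p"],2),np.round(w_at(p,L["xy"],Z[k]),4))
cv2.imwrite("pics/top1.png",top(p,(.565,-.03),.16,.055)[:,:,::-1])
E
```

```text
dial [198.7 262.8] 0.94 [ 0.5669 -0.0882  0.05  ]
index_mark [252.5 232.7] 0.65 [ 0.5457 -0.0112  0.057 ]
drive_post [153.9 289.6] 0.7 [ 0.577  -0.1488  0.073 ]
target_line [196.  263.2] 0.44 [ 0.5657 -0.0907  0.052 ]
lock_pivot [362.6 252. ] 0.56 [0.598  0.0991 0.071 ]
lock_post [338.4 197.2] 0.57 [0.5309 0.0886 0.066 ]
base [237.5 231. ] 0.76 [ 0.5589 -0.0421  0.    ]
nozzle [269.4 142.2] 0.67 [0.4607 0.0339 0.02  ]
tin [275.4 141.8] 0.72 [0.4644 0.0392 0.    ]
jar [  0.  211.5] 0.83 [ 0.4112 -0.4475  0.    ]
```

View pics/top1.png

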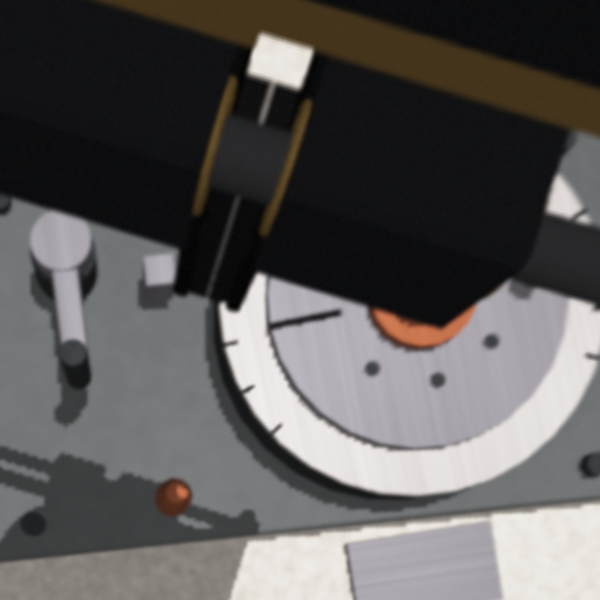

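The top view shows the index end at pixel (270,326), 102° about the axis, and the lever with its post at about (75,355). The stop block is beside the lever, and the camera sits on the tool's +x side. I'll lower the fingers behind the post on its counter-clockwise side.

Request:
play_rows --pt "-0.25 -0.22 0.18 0 0 -0.11 0" --pt "-0.5 -0.45 0.37 0 0 -0.22 0" --pt "-0.75 -0.675 0.55 0 0 -0.33 0" --pt "-0.75 -0.675 0.55 0 0 -0.33 0" --pt "-0.75 -0.675 0.55 0 0 -0.33 0"

```text
time: 3.78
ee_pos: [0.6053, -0.1338, 0.1094]
eef_rot: [-0.11, 0.994, -0.001, -0.002]
ft_force: [-0.4, 0.8, 0.3]
width: 0.0004
```

```bash
python3 - <<'E'
from h import *
s=r.read_state(); print(s["ee_pos"],Ro.from_quat(s["eef_rot"]).as_matrix()[:2,0],s["joint_positions"])
p=eyes.camera("wrist")
for k in Z:
    for L in eyes.landmark_of(p,k)[:1]: print(k,np.round(L["xy"],1),round(L["p"],2),np.round(w_at(p,L["xy"],Z[k]),4))
a=top(p,(.567,-.088),.125,.055,400);b=p["image"]
cv2.imwrite("pics/top2.png",np.hstack([a,cv2.resize(b,(400,300)).copy() if 0 else cv2.copyMakeBorder(cv2.resize(b,(400,300)),0,100,0,0,0)])[:,:,::-1])
E
```

```text
[ 0.60534274 -0.13379199  0.10942608] [-0.97600283 -0.21769991] [-0.28738875  0.44664859  0.55443804  1.63244033 -0.2494443   1.13863779
  2.11942146]
dial [355.1 181.2] 0.78 [ 0.5658 -0.0911  0.05  ]
index_mark [456.3 184.9] 0.74 [ 0.5484 -0.0142  0.057 ]
drive_post [269.9 184.4] 0.75 [ 0.5759 -0.15    0.073 ]
lock_pivot [536.5 268.4] 0.73 [0.597  0.0982 0.071 ]
base [393.5 172.5] 0.72 [ 0.559  -0.0454  0.    ]
nozzle [504.4  98.6] 0.92 [0.463  0.0362 0.02  ]
tin [273.  322.1] 0.75 [ 0.7375 -0.1169  0.    ]
```

View pics/top2.png

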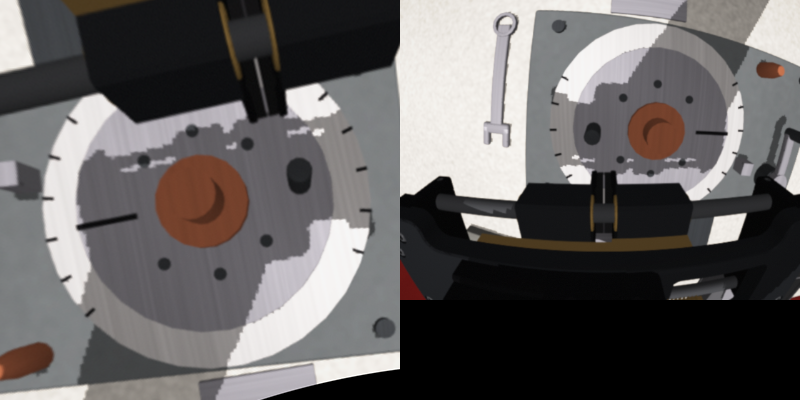

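```bash
cat >> h.py <<'E'
C=np.array([.567,-.089])
def rel(pos,head,z,q=None,p0=None):
    s=r.read_state(); p0=s["ee_pos"] if p0 is None else p0; M=Ro.from_quat(s["eef_rot"] if q is None else q).as_matrix()
    c,n=np.cos(np.radians(head)),np.sin(np.radians(head))
    T=np.array([[c,n,0],[n,-c,0],[0,0,-1]])
    return np.round(np.r_[M.T@(np.r_[pos,z]-p0)/.2,Ro.from_matrix(M.T@T).as_rotvec()/(np.pi/2)],3)
def pushpose(th,g,rad=.06):
    a=np.radians(th); h=th-90
    return C+rad*np.array([np.cos(a),np.sin(a)])-g*np.array([np.cos(np.radians(h)),np.sin(np.radians(h))]),h
E
python3 - <<'E'
from h import *
for th in(-79,-84,-89,-94,-99,-104,-109,-114,-119,-124,-129,-134,-139,-144,-149):
    p,h=pushpose(th,.0165); print(th,p.round(4),h,rel(p,h,.068))
E
```

```text
-79 [ 0.5946 -0.1447] -169 [ 0.076 -0.063  0.225  0.     0.001  0.021]
-84 [ 0.5897 -0.1469] -174 [ 0.102 -0.068  0.225  0.     0.001  0.076]
-89 [ 0.5845 -0.1487] -179 [ 0.129 -0.071  0.225  0.     0.001  0.132]
-94 [ 0.5793 -0.15  ] -184 [ 0.157 -0.071  0.225  0.     0.001  0.187]
-99 [ 0.5739 -0.1508] -189 [ 0.184 -0.069  0.225  0.     0.001  0.243]
-104 [ 0.5685 -0.1512] -194 [ 0.21  -0.065  0.225  0.     0.001  0.298]
-109 [ 0.5631 -0.1511] -199 [ 0.237 -0.059  0.225  0.     0.001  0.354]
-114 [ 0.5577 -0.1505] -204 [ 0.262 -0.05   0.225  0.     0.     0.409]
-119 [ 0.5523 -0.1495] -209 [ 0.287 -0.039  0.225  0.     0.     0.465]
-124 [ 0.5471 -0.148 ] -214 [ 0.311 -0.026  0.225  0.     0.     0.521]
-129 [ 0.5421 -0.146 ] -219 [ 0.333 -0.01   0.225  0.     0.     0.576]
-134 [ 0.5372 -0.1436] -224 [0.355 0.007 0.225 0.    0.    0.632]
-139 [ 0.5325 -0.1408] -229 [0.374 0.025 0.225 0.    0.    0.687]
-144 [ 0.5282 -0.1376] -234 [0.392 0.046 0.225 0.    0.    0.743]
-149 [ 0.5241 -0.134 ] -239 [0.408 0.068 0.225 0.    0.    0.798]
```

Request:
play_rows --pt "0 0 0.12 0 0 0 0" --pt "0 0 0.22 0 0 0 0" --pt "0.03 -0.03 0.225 0 0 0.01 0" --pt "0.06 -0.063 0.225 0 0 0.021 0" --pt "0.076 -0.063 0.225 0 0 0.021 0"

```text
time: 4.95
ee_pos: [0.5943, -0.1469, 0.0684]
eef_rot: [-0.094, 0.996, -0.0, 0.001]
ft_force: [-0.6, -0.5, 0.5]
width: 0.0007
```

Request:
play_rows --pt "0.026 -0.006 0 0 0 0.056 0" --pt "0.053 -0.01 0 0 0 0.111 0" --pt "0.08 -0.011 0 0 0 0.167 0" --pt "0.108 -0.01 0 0 0 0.222 0" --pt "0.135 -0.007 0 0 0 0.278 0"

```text
time: 5.58
ee_pos: [0.5687, -0.1531, 0.0685]
eef_rot: [0.124, 0.992, -0.0, 0.001]
ft_force: [2.1, -3.1, -0.4]
width: 0.0006
```

Request:
play_rows --pt "0.026 -0.006 0 0 0 0.056 0" --pt "0.053 -0.01 0 0 0 0.111 0" --pt "0.08 -0.011 0 0 0 0.167 0" --pt "0.108 -0.01 0 0 0 0.222 0" --pt "0.135 -0.007 0 0 0 0.278 0"

```text
time: 6.2
ee_pos: [0.5418, -0.1481, 0.0685]
eef_rot: [0.337, 0.942, -0.0, 0.001]
ft_force: [-0.2, -3.7, 0.1]
width: 0.0005
```

```bash
python3 - <<'E'
from h import *
s=r.read_state(); print(s["time"],s["ee_pos"],Ro.from_quat(s["eef_rot"]).as_matrix()[:2,0],s["joint_positions"])
for n in("wrist","side","scene"):
  p=eyes.camera(n); f=w_at if n=="wrist" else at_z
  for k in("dial","index_mark","drive_post","target_line"):
    for L in eyes.landmark_of(p,k)[:1]:
        X=f(p,L["xy"],Z[k]); print(n,k,round(L["p"],2),np.round(X,4),np.degrees(np.arctan2(*(X[:2]-C)[::-1])).round(1))
  if n=="wrist": cv2.imwrite("pics/top3.png",top(p,C,.115,.054)[:,:,::-1])
E
```

```text
6.2 [ 0.54175655 -0.14810142  0.06845067] [-0.77333052  0.63399944] [-0.43946051  0.41005466  0.75768526  1.83848503 -0.32654285  1.01964573
  1.33420633]
wrist dial 0.87 [ 0.5676 -0.0907  0.05  ] -70.3
wrist index_mark 0.89 [ 0.6136 -0.0275  0.057 ] 52.8
wrist drive_post 0.58 [ 0.5293 -0.1379  0.073 ] -127.7
wrist target_line 0.9 [ 0.6464 -0.0743  0.052 ] 10.5
side index_mark 0.57 [ 0.612 -0.023  0.057] 55.7
side drive_post 0.72 [0.5463 0.016  0.073 ] 101.1
side target_line 0.7 [ 0.6415 -0.0626  0.052 ] 19.5
scene dial 0.64 [0.5761 0.1325 0.05  ] 87.7
scene index_mark 0.78 [ 0.6189 -0.0265  0.057 ] 50.3
scene drive_post 0.65 [ 0.5282 -0.1427  0.073 ] -125.9
scene target_line 0.61 [ 0.6459 -0.0771  0.052 ] 8.6
```

View pics/top3.png

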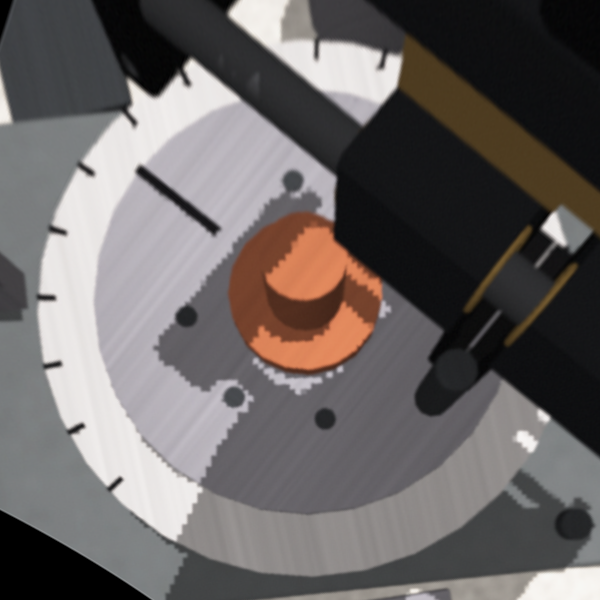

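The index is at about 53° and the target is somewhere between 10° and 20°, partly hidden by the gripper. I'll push 25° more, then look again.

Request:
play_rows --pt "0.026 -0.006 0 0 0 0.056 0" --pt "0.053 -0.01 0 0 0 0.111 0" --pt "0.08 -0.011 0 0 0 0.167 0" --pt "0.108 -0.01 0 0 0 0.222 0" --pt "0.135 -0.007 0 0 0 0.278 0"

```text
time: 7.58
ee_pos: [0.5198, -0.1304, 0.0675]
eef_rot: [0.532, 0.847, 0.0, -0.0]
ft_force: [0.5, -2.4, 1.5]
width: 0.0004
```

```bash
python3 - <<'E'
from h import *
s=r.read_state(); print(s["time"],s["ee_pos"],Ro.from_quat(s["eef_rot"]).as_matrix()[:2,0])
for n in("wrist","side","scene"):
  p=eyes.camera(n); f=w_at if n=="wrist" else at_z
  for k in("dial","index_mark","drive_post","target_line"):
    for L in eyes.landmark_of(p,k)[:1]:
        X=f(p,L["xy"],Z[k]); print(n,k,round(L["p"],2),np.round(X,4),np.degrees(np.arctan2(*(X[:2]-C)[::-1])).round(1))
  if n=="wrist": cv2.imwrite("pics/top4.png",top(p,C,.115,.054)[:,:,::-1])
E
```

```text
7.575 [ 0.51975561 -0.13042915  0.06751053] [-0.43377764  0.90101993]
wrist dial 0.78 [ 0.5662 -0.0918  0.05  ] -107.0
wrist index_mark 0.96 [ 0.635  -0.0568  0.057 ] 25.3
wrist drive_post 0.9 [ 0.5116 -0.116   0.073 ] -154.1
wrist target_line 0.6 [ 0.6471 -0.074   0.052 ] 10.6
side dial 0.91 [ 0.5608 -0.0914  0.05  ] -159.3
side index_mark 0.82 [ 0.64   -0.0553  0.057 ] 24.8
side drive_post 0.94 [ 0.511  -0.1053  0.073 ] -163.8
side target_line 0.73 [ 0.6386 -0.0653  0.052 ] 18.3
scene dial 0.93 [ 0.5639 -0.0908  0.05  ] -150.4
scene index_mark 0.6 [ 0.6411 -0.0643  0.057 ] 18.4
scene drive_post 0.76 [ 0.5031 -0.1111  0.073 ] -160.9
scene target_line 0.69 [ 0.6467 -0.0715  0.052 ] 12.4
```

View pics/top4.png

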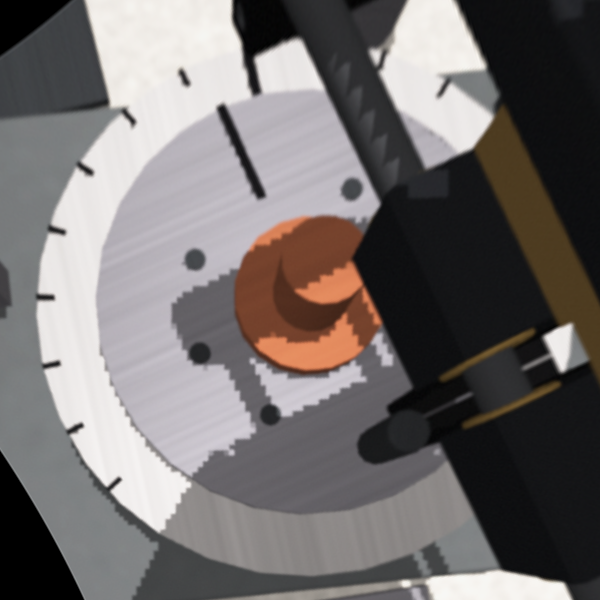

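The long line is now visible, from (256,93) to (248,58), along about 13°. The index runs from (221,106) to (262,196), along about 24.5°. I'll push 9° more, then measure closely.

Request:
play_rows --pt "0.016 -0.004 0 0 0 0.033 0" --pt "0.032 -0.007 0 0 0 0.067 0" --pt "0.048 -0.009 0 0 0 0.1 0" --pt "0.048 -0.009 0 0 0 0.1 0"

```text
time: 8.82
ee_pos: [0.514, -0.1228, 0.0675]
eef_rot: [0.596, 0.803, 0.0, 0.0]
ft_force: [-0.0, -0.4, 0.4]
width: 0.0003
```

```bash
cat > m.py <<'E'
from h import *
import sys
def polar(p,z,c,r0,r1,a0=0,a1=40,n=800,m=60):
    R,t,K=map(np.array,(p["R"],p["t"],p["mtx"]))
    a=np.radians(np.linspace(a0,a1,n)); rr=np.linspace(r0,r1,m)
    X=np.stack([c[0]+np.outer(rr,np.cos(a)),c[1]+np.outer(rr,np.sin(a)),np.full((m,n),z)],-1)@R.T+t
    rho=np.hypot(X[...,0],X[...,1]); k=np.arctan2(rho,X[...,2])/np.maximum(rho,1e-9)
    return cv2.cvtColor(cv2.remap(p["image"],(K[0,0]*k*X[...,0]+K[0,2]).astype('f4'),(K[1,1]*k*X[...,1]+K[1,2]).astype('f4'),cv2.INTER_CUBIC),cv2.COLOR_RGB2GRAY)
p=eyes.camera("wrist"); save(p,sys.argv[1]+"raw")
print(r.read_state()["time"],[np.round(w_at(p,L["xy"],Z[k]),4) for k in("dial","index_mark","target_line") for L in eyes.landmark_of(p,k)[:1]])
I=polar(p,.057,C,.044,.078); T=polar(p,.051,C,.084,.102)
print("idx",I.mean(0).argmin()*40/799," tgt",T.mean(0).argmin()*40/799)
cv2.imwrite(f"pics/{sys.argv[1]}.png",np.vstack([T[::-1],I[::-1],cv2.resize(cv2.cvtColor(top(p,C+[.07,.018],.04,.054),cv2.COLOR_RGB2GRAY),(800,480))[:,:]]))
E
python3 m.py f1
```

```text
8.875 [array([ 0.5657, -0.0927,  0.05  ]), array([ 0.6414, -0.0692,  0.057 ]), array([ 0.6428, -0.0744,  0.052 ])]
idx 13.216520650813516  tgt 11.564455569461828
```

View pics/f1.png

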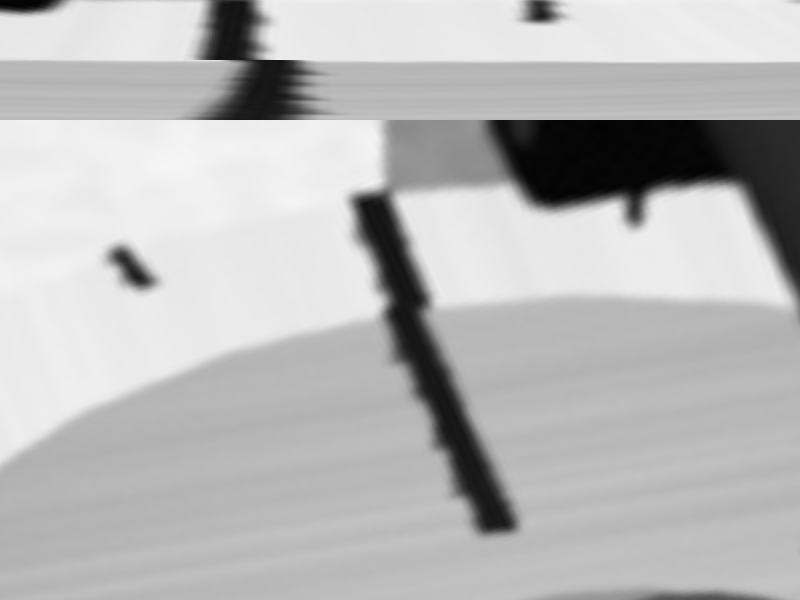

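```bash
cat > m2.py <<'E'
from m import *
def cen(G,r0,r1,a0,a1):
    th=[]; rr=np.linspace(r0,r1,G.shape[0]); a=np.linspace(a0,a1,G.shape[1])
    for g in G.astype(float):
        w=np.clip(np.percentile(g,80)-40-g,0,None); k=w.argmax(); s=slice(max(k-70,0),k+70); th.append((w[s]*a[s]).sum()/w[s].sum())
    f=np.polyfit(rr,th,1); return np.polyval(f,.08),f[0],np.std(np.polyval(f,rr)-th)
print("index at rim",cen(polar(p,.057,C,.046,.078,2,24),.046,.078,2,24)); print("target inner",cen(polar(p,.0512,C,.084,.100,2,20),.084,.100,2,20))
E
python3 m2.py f2
```

```text
9.075 [array([ 0.5657, -0.0934,  0.05  ]), array([ 0.6422, -0.069 ,  0.057 ]), array([ 0.6423, -0.0732,  0.052 ])]
idx 13.216520650813516  tgt 11.514392991239049
index at rim (np.float64(13.780600693345036), np.float64(30.56962856225602), np.float64(0.1078744327652814))
target inner (np.float64(11.397066600941066), np.float64(17.472861279405915), np.float64(0.05236266919396351))
```

The index is 2.4° (3.3 mm at the rim) short of the line.

Request:
play_rows --pt "0.006 -0.002 0 0 0 0.012 0" --pt "0.012 -0.003 0 0 0 0.025 0" --pt "0.012 -0.003 0 0 0 0.025 0"

```text
time: 9.6
ee_pos: [0.5127, -0.1207, 0.0675]
eef_rot: [0.612, 0.791, -0.0, -0.0]
ft_force: [0.0, -1.9, 0.4]
width: 0.0005
```

```bash
python3 m2.py f3
```

```text
9.65 [array([ 0.5665, -0.0915,  0.05  ]), array([ 0.6429, -0.0714,  0.057 ]), array([ 0.6441, -0.0728,  0.052 ])]
idx 11.013767209011265  tgt 11.864831038798497
index at rim (np.float64(11.670382926005704), np.float64(37.4118393849289), np.float64(0.10745115646343545))
target inner (np.float64(11.356435329089805), np.float64(18.839626396050534), np.float64(0.05045427346516443))
```

That leaves 0.3° (0.4 mm). I'll back off, lift, and check from a clear view.

Request:
play_rows --pt "-0.08 0 0 0 0 0 0" --pt "-0.15 0 0 0 0 0 0" --pt "-0.15 0 -0.25 0 0 0 0" --pt "-0.15 0 -0.5 0 0 0 0" --pt "-0.15 0 -0.5 0 0 0 0"

```text
time: 10.42
ee_pos: [0.5222, -0.1508, 0.1708]
eef_rot: [0.612, 0.791, 0.002, 0.002]
ft_force: [-0.1, 0.4, -0.1]
width: 0.0006
```

```bash
python3 m2.py f4; python3 - <<'E'
from h import *
s=r.read_state(); print(s["ee_pos"],Ro.from_quat(s["eef_rot"]).as_matrix()[:2,0],s["joint_positions"][6])
P=np.array([.592,.100])
print(rel((.522,.128),98,.16))
E
```

```text
10.475 [array([ 0.5644, -0.0913,  0.05  ]), array([ 0.6429, -0.071 ,  0.057 ]), array([ 0.6414, -0.0724,  0.052 ])]
idx 11.414267834793492  tgt 11.814768460575719
index at rim (np.float64(11.971695403494756), np.float64(35.06672933943141), np.float64(0.09812691844056028))
target inner (np.float64(11.753047622364717), np.float64(6.180961894577331), np.float64(0.05064648293423671))
[ 0.51972048 -0.14960908  0.16649084] [-0.25224172  0.96766401] 0.6690187621279622
[ 1.34e+00  3.61e-01  3.30e-02 -1.00e-03 -0.00e+00  7.30e-02]
```

View pics/f4.png

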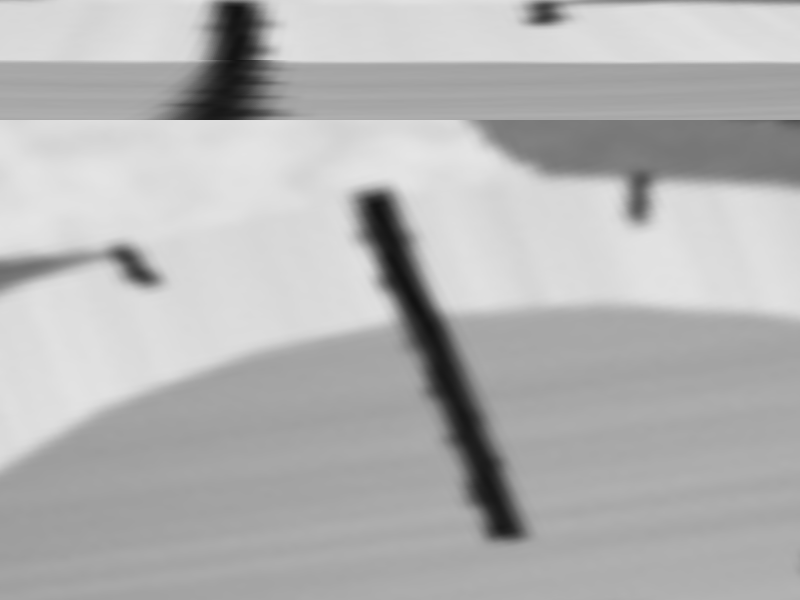

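The index and the long line now form one continuous line, about 0.2° apart. Next is the lever: I'll go to the far (+y) side of its post.

Request:
play_rows --pt "0.22 0.06 0 0 0 0.01 0" --pt "0.45 0.12 0 0 0 0.02 0" --pt "0.67 0.18 0 0 0 0.03 0" --pt "0.67 0.18 0 0 0 0.03 0"

```text
time: 11.12
ee_pos: [0.5208, -0.007, 0.1663]
eef_rot: [0.628, 0.779, -0.001, -0.001]
ft_force: [0.4, -0.4, 0.1]
width: 0.0007
```

Request:
play_rows --pt "0.22 0.06 0 0 0 0.01 0" --pt "0.45 0.11 0 0 0 0.02 0" --pt "0.67 0.15 0 0 0 0.043 0" --pt "0.67 0.15 0 0 0 0.043 0"

```text
time: 11.62
ee_pos: [0.5223, 0.1291, 0.1664]
eef_rot: [0.654, 0.756, -0.001, -0.0]
ft_force: [-0.2, -0.7, -0.6]
width: 0.0
```

```bash
python3 - <<'E'
from h import *
for n in("wrist","side","scene"):
  p=eyes.camera(n); f=w_at if n=="wrist" else at_z
  for k in("lock_pivot","lock_post","nozzle"):
    for L in eyes.landmark_of(p,k)[:1]: print(n,k,round(L["p"],2),np.round(f(p,L["xy"],Z[k]),4))
  if n=="wrist": cv2.imwrite("pics/top5.png",top(p,(.54,.07),.12,.071)[:,:,::-1])
s=r.read_state(); print(s["time"],s["ee_pos"],Ro.from_quat(s["eef_rot"]).as_matrix()[:2,0])
E
```

```text
wrist lock_pivot 0.65 [0.4726 0.1893 0.071 ]
wrist lock_post 0.91 [0.5255 0.0844 0.066 ]
side lock_pivot 0.63 [0.5928 0.0994 0.071 ]
side lock_post 0.61 [0.5257 0.0817 0.066 ]
side nozzle 0.58 [0.4659 0.0394 0.02  ]
scene lock_pivot 0.98 [0.5941 0.1027 0.071 ]
scene lock_post 0.9 [0.5188 0.1006 0.066 ]
scene nozzle 0.67 [0.4572 0.0325 0.02  ]
12.225 [0.52307059 0.12603574 0.16759085] [-0.13953393  0.99021726]
```

View pics/top5.png

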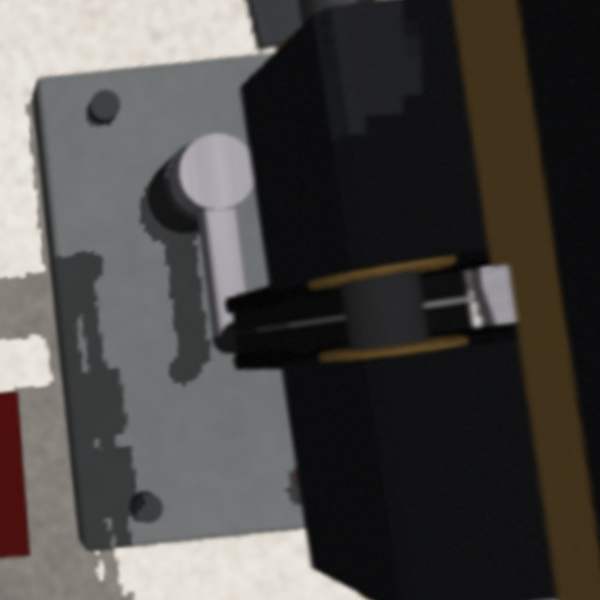

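Request:
play_rows --pt "0.02 0 0.2 0 0 0 0" --pt "0.02 0 0.4 0 0 0 0" --pt "0.02 0 0.49 0 0 0 0" --pt "-0.04 -0.015 0.49 0 0 0 0" --pt "-0.085 -0.025 0.49 0 0 -0.01 0"

```text
time: 12.85
ee_pos: [0.5213, 0.1075, 0.0709]
eef_rot: [0.65, 0.76, 0.001, 0.0]
ft_force: [-0.2, -0.5, 1.1]
width: 0.0003
```

Request:
play_rows --pt "-0.031 -0.006 0 0 0 -0.056 0" --pt "-0.062 -0.009 0 0 0 -0.111 0" --pt "-0.093 -0.009 0 0 0 -0.167 0" --pt "-0.125 -0.007 0 0 0 -0.222 0" --pt "-0.156 -0.002 0 0 0 -0.278 0"

```text
time: 13.48
ee_pos: [0.5252, 0.0773, 0.0709]
eef_rot: [0.468, 0.883, 0.001, 0.0]
ft_force: [-1.8, 0.9, 0.6]
width: -0.0001
```

```bash
python3 - <<'E'
from h import *
s=r.read_state(); print(s["time"],s["ee_pos"],Ro.from_quat(s["eef_rot"]).as_matrix()[:2,0],s["ft_force"])
ims=[]
for n in("side","scene"):
  p=eyes.camera(n)
  for k in("lock_pivot","lock_post"):
    for L in eyes.landmark_of(p,k)[:1]: print(n,k,round(L["p"],2),np.round(at_z(p,L["xy"],Z[k]),4))
P=np.array([.592,.101])
for ps in(214,239,249,253):
    a=np.radians(ps);er=np.array([np.cos(a),np.sin(a)]);d=np.array([-er[1],er[0]])
    q=P+.07*er-.0165*d; print(ps,q.round(4),ps-90,rel(q,ps-90,.068))
E
```

```text
13.475 [0.52519817 0.0772763  0.07090506] [-0.56102486  0.82779865] [-1.81612069  0.89614966  0.57380722]
side lock_pivot 0.4 [0.5511 0.0046 0.071 ]
side lock_post 0.86 [0.532 0.056 0.066]
scene lock_pivot 0.76 [0.5869 0.0962 0.071 ]
scene lock_post 0.61 [0.5294 0.0857 0.066 ]
214 [0.5247 0.0755] 124 [-0.008 -0.009  0.011  0.001  0.    -0.001]
239 [0.5418 0.0495] 149 [-0.164 -0.011  0.011  0.001  0.    -0.279]
249 [0.5515 0.0416] 159 [-0.224  0.007  0.011  0.001  0.    -0.39 ]
253 [0.5558 0.0389] 163 [-0.247  0.018  0.011  0.001  0.    -0.435]
```

Contact is made, with about 2 N. I'll carry on around the arc to 239°, then on to the stop.

Request:
play_rows --pt "-0.035 -0.008 0 0 0 -0.056 0" --pt "-0.068 -0.012 0 0 0 -0.111 0" --pt "-0.1 -0.014 0 0 0 -0.167 0" --pt "-0.132 -0.013 0 0 0 -0.222 0" --pt "-0.164 -0.011 0 0 0 -0.279 0"

```text
time: 14.4
ee_pos: [0.5413, 0.0496, 0.0696]
eef_rot: [0.266, 0.964, 0.0, -0.0]
ft_force: [-1.9, 1.0, 0.2]
width: 0.0002
```

Request:
play_rows --pt "-0.015 -0.002 0 0 0 -0.028 0" --pt "-0.031 -0.004 0 0 0 -0.056 0" --pt "-0.046 -0.004 0 0 0 -0.083 0" --pt "-0.062 -0.004 0 0 0 -0.111 0"

```text
time: 14.9
ee_pos: [0.551, 0.0417, 0.0694]
eef_rot: [0.182, 0.983, -0.001, -0.001]
ft_force: [-3.4, -2.3, 0.4]
width: 0.0003
```

Request:
play_rows --pt "-0.006 0 0 0 0 0 0" --pt "-0.012 0 0 0 0 0 0"

```text
time: 15.15
ee_pos: [0.5528, 0.0411, 0.0692]
eef_rot: [0.183, 0.983, -0.0, -0.001]
ft_force: [-9.0, -2.6, 5.5]
width: 0.0006
```

Request:
play_rows --pt "-0.006 0 0 0 0 0 0" --pt "-0.006 0 0 0 0 0 0"

```text
time: 15.4
ee_pos: [0.5529, 0.041, 0.0692]
eef_rot: [0.182, 0.983, -0.0, -0.002]
ft_force: [-12.3, -2.0, 7.9]
width: 0.0004
```

The tool is no longer advancing and the force is climbing to 12 N, so the lever is at its stop. I'll back off, lift, and verify both.

Request:
play_rows --pt "0.08 0 0 0 0 0 0" --pt "0.15 0 0 0 0 0 0" --pt "0.15 0 -0.25 0 0 0 0" --pt "0.15 0 -0.5 0 0 0 0" --pt "0.3 -0.3 -0.7 0 0 0 0"

```text
time: 16.02
ee_pos: [0.4891, 0.0176, 0.204]
eef_rot: [0.18, 0.984, 0.0, 0.002]
ft_force: [-0.7, -1.5, 1.6]
width: 0.0002
```

Request:
play_rows --pt "0.2 0.2 0 0 0 0 0" --pt "0.4 0.4 0 0 0 0 0" --pt "0.6 0.5 0 0 0 0 0" --pt "0.6 0.5 0 0 0 0 0"

```text
time: 16.52
ee_pos: [0.4092, 0.1547, 0.2017]
eef_rot: [0.179, 0.984, 0.001, 0.0]
ft_force: [0.9, -0.3, -0.1]
width: 0.0002
```

```bash
python3 m2.py f5; python3 - <<'E'
from h import *
s=r.read_state(); print(s["time"],s["ee_pos"],s["ft_force"])
for n in("side","scene"):
  p=eyes.camera(n); D={}
  for k in("lock_pivot","lock_post","index_mark","target_line","nozzle"):
    for L in eyes.landmark_of(p,k)[:1]: D[k]=at_z(p,L["xy"],Z[k]); print(n,k,round(L["p"],2),D[k].round(4))
  try: v=(D["lock_post"]-D["lock_pivot"])[:2]; print("lever deg",np.degrees(np.arctan2(v[1],v[0]))%360)
  except KeyError: pass
p=eyes.camera("wrist"); save(p,"w6")
a=cv2.resize(eyes.camera("side")["image"][170:320,200:360],(400,375)); b=cv2.resize(p["image"],(400,375))
cv2.imwrite("pics/end.png",np.hstack([a,cv2.resize(top(p,(.57,-.01),.14,.055),(375,375))])[:,:,::-1])
E
```

```text
16.575 [array([0.4466, 0.0525, 0.057 ])]
idx 0.0  tgt 1.5519399249061328
index at rim (np.float64(nan), np.float64(nan), np.float64(nan))
target inner (np.float64(nan), np.float64(nan), np.float64(nan))
16.725 [0.41165058 0.15107291 0.2016904 ] [-0.08730544  0.42949317 -0.09245468]
side lock_pivot 0.84 [0.5958 0.093  0.071 ]
side lock_post 0.53 [0.5626 0.0209 0.066 ]
side index_mark 0.57 [ 0.6425 -0.0703  0.057 ]
side target_line 0.71 [ 0.6445 -0.0673  0.052 ]
side nozzle 0.61 [0.4628 0.0307 0.02  ]
lever deg 245.27146645996925
scene lock_pivot 0.97 [0.6003 0.0949 0.071 ]
scene lock_post 0.64 [0.5618 0.0377 0.066 ]
scene index_mark 0.94 [ 0.6476 -0.0805  0.057 ]
scene target_line 0.8 [ 0.6444 -0.0715  0.052 ]
scene nozzle 0.62 [0.46  0.045 0.02 ]
lever deg 236.04397454303768m2.py:5: RuntimeWarning: invalid value encountered in scalar divide
  w=np.clip(np.percentile(g,80)-40-g,0,None); k=w.argmax(); s=slice(max(k-70,0),k+70); th.append((w[s]*a[s]).sum()/w[s].sum())
```

View pics/end.png

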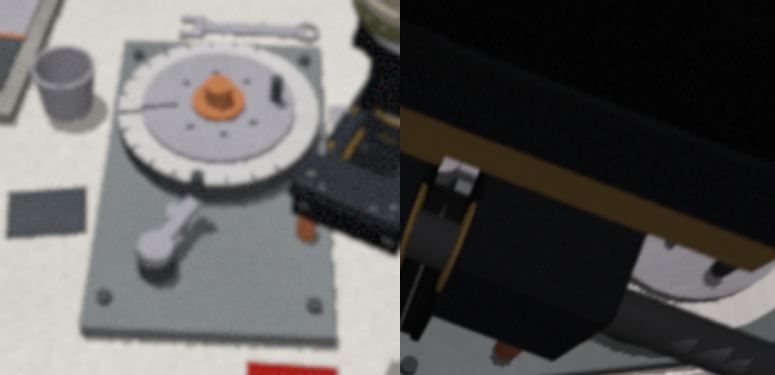

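Request:
play_rows --pt "-0.17 -0.2 0 0 0 0 0" --pt "-0.35 -0.4 0 0 0 0 0" --pt "-0.52 -0.6 0 0 0 0 0" --pt "-0.52 -0.6 0 0 0 0 0"

```text
time: 17.92
ee_pos: [0.466, -0.0013, 0.2018]
eef_rot: [0.185, 0.983, -0.0, 0.0]
ft_force: [-0.5, 0.1, -1.0]
width: 0.0005
```

Request:
play_rows --pt "-0.17 -0.2 0.03 0 0 0.1 0" --pt "-0.35 -0.4 0.06 0 0 0.21 0" --pt "-0.52 -0.6 0.1 0 0 0.32 0" --pt "-0.52 -0.6 0.1 0 0 0.43 0" --pt "-0.52 -0.6 0.1 0 0 0.54 0"

```text
time: 18.55
ee_pos: [0.5195, -0.1465, 0.181]
eef_rot: [0.573, 0.82, -0.0, -0.0]
ft_force: [0.5, -0.1, -0.1]
width: 0.0009
```

Request:
play_rows --pt "0 0 0 0 0 0.07 0" --pt "0 0 0 0 0 0.07 0"

```text
time: 18.8
ee_pos: [0.5197, -0.1456, 0.1813]
eef_rot: [0.614, 0.789, -0.0, -0.0]
ft_force: [-0.6, 0.3, -1.0]
width: 0.0005
```

```bash
python3 m2.py f6; python3 - <<'E'
from h import *
p=eyes.camera("wrist"); D={}
for k in("lock_pivot","lock_post"):
    for L in eyes.landmark_of(p,k)[:1]: D[k]=w_at(p,L["xy"],Z[k]); print(k,round(L["p"],2),D[k].round(4))
v=(D["lock_post"]-D["lock_pivot"])[:2]; print("lever deg",np.degrees(np.arctan2(v[1],v[0]))%360)
cv2.imwrite("pics/top6.png",top(p,(.58,.0),.14,.056)[:,:,::-1])
E
```

```text
18.85 [array([ 0.5688, -0.092 ,  0.05  ]), array([ 0.6438, -0.0703,  0.057 ]), array([ 0.6456, -0.0779,  0.052 ])]
idx 11.314142678347935  tgt 11.714643304130163
index at rim (np.float64(11.841155163389518), np.float64(32.80451867835363), np.float64(0.1125164058872504))
target inner (np.float64(11.571822712427167), np.float64(12.169306672335301), np.float64(0.07531863836601133))
lock_post 0.7 [0.5677 0.0376 0.066 ]Traceback (most recent call last):
  File "<stdin>", line 5, in <module>
KeyError: 'lock_pivot'
```

```bash
python3 - <<'E'
from h import *
p=eyes.camera("wrist"); cv2.imwrite("pics/top6.png",top(p,(.58,.0),.14,.056)[:,:,::-1])
E
```

```text
(no output)
```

View pics/top6.png

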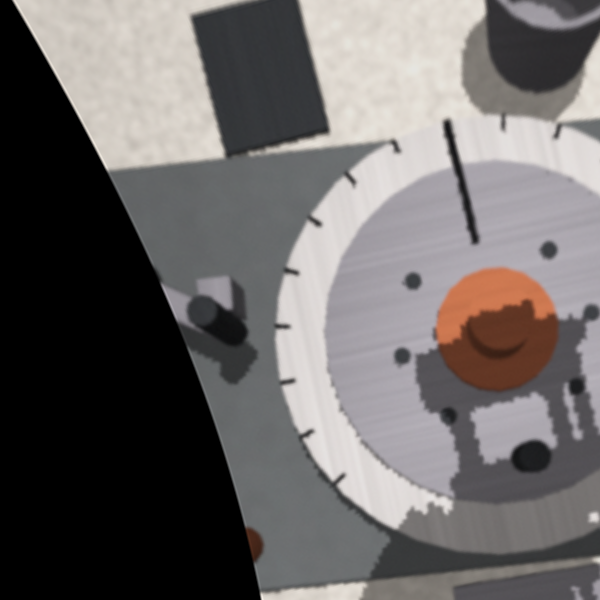

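The index and long line still form one straight line, from (447,122) to (475,242). The lever rests against its stop block at about (215,295), and the robot is clear of everything, so I'm handing in.

```bash
python3 -c "
from h import *
job.close_job(); print(r.read_state()['time'])"
```

```text
the job is handed in; nothing more can be done
the job is handed in; nothing more can be done
```

The job is handed in: the turntable index is on the long line and the lock lever is over at its stop. I only pushed, with the fingers closed. The turntable turned about 90° clockwise, and I backed off to check it before pushing the lever.

- **Turntable:** the wrist camera, after the lever push, put the index within about 0.3° (0.4 mm at the rim) of the long line. In the picture the two form one straight line.
- **Lever:** it stopped moving at about 60° while the push rose to about 15 N, so I took that as the stop. Afterwards the post was at (0.568, 0.038) against an expected (0.567, 0.036), with the bar against its stop block.
- **Rest of the scene:** nothing else looked touched in the last pictures, though I did not measure every bystander. The robot was clear of everything, at about 19 s of the 54 s allowed.

**Checks that disagreed:** the trained networks were looser than the measurements above.
- **Index to line:** they were several millimetres apart: about 9 mm in the scene camera, 4 mm in the side camera and 8 mm in the last wrist view.
- **Lever direction:** they gave 236° and 245° against the 249° expected.
- **Last wrist view:** they did not find the lever pivot there.

I relied on the direct line measurement, the contact force and the final picture instead.

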